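# Open the blue slip-trough gate half a turn past the slack

## Robot

A 6-joint arm with a two-finger parallel gripper is mounted at the origin on the work surface. World frame = base frame: x ahead of the robot, y to its left, z up, the work surface at z = 0. Lengths are in m, angles in rad, forces in N, time in s.
With the tool pointing down it reaches from about 0.35 to 0.775 m from the base axis. Payload 5.5 kg.
Tool frame: the origin (TCP) lies midway between the tips of the shut fingers; the grasp point (between the pads) lies 19 mm behind it; z points along the fingers, y is the line along which they close (so a half turn about z gives the same grasp; the last joint's range is limited). The gripper opens to 85 mm and grips with 20 to 120 N. Pads are 22 mm wide; open, the fingers measure 114 mm over their backs; the gripper's body (76 mm by 85 mm) begins 54 mm behind the grasp point. The pads swing forward as they close: fully open they stand 13 mm farther back than shut.
Start: joints at [-0.14, 0.313, 0.046, 1.304, 0, 1.431], TCP at [0.575, -0, 0.205] pointing down, gripper open.
Joint ranges: [-2.76, 2.76], [-0.86, 1.69], [-1.03, 1.26], [-2.2, 2.34], [-1.47, 1.5], [-3.14, 3.14]. Speed limits (rad/s): [2.57, 2.57, 3.14, 3.14, 3.14, 3.14].

## Interface

Orientations are given as a unit quaternion [w, x, y, z].
In Python, from workcell import env gives the robot as it stands. The module is installed in compiled form; this text tells all that it offers.
- The arm moves only by the tool servo_tool, never from a script. Its argument "increments" is a list of rows, each an object of numbers: "grip": the closure, from 0 (fully open) to 1 (shut); "x", "y", "z": the shift along the tool's x, y, z in mm; "roll": the turn about the tool's z in degrees. In form: [{"grip": .., "x": .., "y": .., "z": .., "roll": ..}, ...]. A call has 1 to 5 rows; each row shifts and turns the commanded pose from where the row before left it, along the tool's axes as they then stand; what a row does not reach is not made up. A row lasts 1/12 s, in which the tool goes at most 41.7 mm and 7.16 degrees, less where a joint would pass 70% of its speed; a pose out of reach is approached as far as the arm can. A call is refused whole if a number of a shift passes 41.7 or a number of a turn 7.16, either way. A call with a gripper value outside its range is refused whole. The fingers move at their own pace and stop on an object; "grip_force" is the grip in N (left out, the last holds). Time passes only in rows, so rows that do not move let the fingers close. It gives the time, the measured TCP pose, the force, the opening and the grip force at its end, in the units of the state.
- env.get_state(): the state, without advancing time (a new reading comes with each control period).
- env.read_camera(name): name is "scene" or "side" or "wrist"; returns the picture (480x640x3 uint8, red, green, blue); there is no depth.
- env.get_calibration(name): a dict with "vertical_fov" (degrees; the focal length in pixels is half the picture's height over the tangent of half this angle, whatever the lens; pixels are square), "cx", "cy" (the principal point, pixels), "rvec" (rotation vector, rad) and "tvec" (3), from world to camera coordinates, as OpenCV has them; the wrist camera has in their place "tool_from_camera" (4x4, takes a point from camera to tool coordinates, whose origin is the TCP and whose axes are the flange's). Camera axes: x right, y down, z forward; pixel columns grow to the right and rows downward; lengths in m; the calibration is good to about 2 mm. The wrist camera is an equidistant fisheye: a pixel r from the principal point sees the ray r / f radians off the axis. A picture is of the moment at which its call begins: read the wrist's pose just before it. get_calibration takes no time and is no camera call.
- env.hand_in(): hands the job in; it is judged then, once.
The state is a dict: "clock": time; "joint_pos": joint angles; "qvel": joint speeds; "tau": joint torques, N m; "tcp_pos": TCP position; "orientation": TCP orientation; "wrist_force": force on the tool from outside, world axes, zero at the start; "ft_torque": the same for the moment, N m; "finger_gap": finger opening in m; "grip_force": force on a finger pad.
Only numpy, scipy, OpenCV 4.12 (cv2) and the standard library are available. Lean on these libraries where they do the work, as an engineer would, in place of code of your own. Each camera call takes 0.05 s, during which the arm holds its last target. There are 200 camera calls.

## Task

Open the gate of the trough with the blue handwheel by half a turn of its screw, anticlockwise seen from above. The old wheel has a lot of slack, so count the half turn only from where the yellow pointer under the wheel starts to move, which brings the pointer to the tick opposite the red one; then let go of the handle. Leave the gate with the green wheel shut.

Things in the scene. Friction and masses are not known exactly. Their poses are not given: they have to be found in the camera images.
- blue_grip (a point): Centre, half-way up, of the upright black handle on the rim of the blue handwheel: round, 24 mm in diameter, 50 mm tall, 65 mm from the wheel's axis, its middle 32 mm above the point blue_axis; top 223 mm above the table, the tallest thing near the work. It revolves freely on its pin, so it can be held without turning the hand while it is carried round the circle.
- blue_axis (a point): Fixed point on the blue wheel's vertical axis, mid-rim, 166 mm above the table (wheel 142 mm across, rim 12 mm thick). z up; x towards the red tick of the white dial (190 mm across, top 31 mm below). Turn anticlockwise from above: the wheel is slack for 0.6 to 1.4 rad, then drags the screw; that takes about 4 N at the handle. Wheel and screw stay where left.
- blue_screw (a joint): Angle (rad) of the blue gate's screw and its yellow pointer, which reaches 92 mm from the axis just above the dial: 0 = gate shut, pointer on the red tick (the start); grows anticlockwise from above as the gate opens; 3.14 = half a turn, pointer on the large black tick opposite. Does not show the wheel's free turning in its slack. Half a turn lifts the gate 10 mm.
- green_screw (a joint): The same angle for the like trough with the green handwheel, a bystander: 0 with the gate shut, as at the start. The troughs (240 x 154 mm) stand side by side, either one on the left, at least 280 mm between axes.

How it is judged:
At the end, for the whole second after the job is handed in: The blue gate's screw stands half a turn open (pointer on the tick opposite the red one, within 20 degrees) and at rest, and the green gate is still shut (its screw within 0.15 rad of 0) (value of joint blue_screw between 2.79 and 3.49 rad and velocity of joint blue_screw between -0.05 and 0.05 rad/s and value of joint green_screw below 0.15 rad); the robot touches nothing.
It fails at once if the green gate is opened (value of joint green_screw above 0.15 rad).
It also fails if it takes over 48 s, if anything falls off the work surface, if the arm or the gripper's body presses on something with over 40 N, if the wrist force passes 120 N, or if a joint passes its speed limit or range.

## Working session

There is one attempt and no reset: what is moved stays moved. The work goes in short steps, Python scripts to look and compute and a tool call to move; the robot and the scene stay as the last step left them, time stands still between calls to the robot, and variables do not carry over. Pictures are saved under pics/ and viewed, at most 10 in all, crops included, and the job is handed in when it is done.

Besides the shell and the picture viewer there is one more tool, called after "Emit:" as a command line: name --argument value ..., lists and objects as JSON in quotes. servo_tool: Moves the arm, as the interface text tells. Its arguments: {"type":"object","properties":{"increments":{"type":"array"},"grip_force":{"type":"number"}},"required":["increments"]}

```bash
mkdir -p pics; cat > h.py <<'E'
import numpy as np, cv2
from workcell import env
def cam(n):
    c=env.get_calibration(n); f=240/np.tan(np.radians(c["vertical_fov"])/2)
    K=np.array([[f,0,c["cx"]],[0,f,c["cy"]],[0,0,1]])
    return K,cv2.Rodrigues(np.array(c["rvec"],float))[0],np.array(c["tvec"],float).ravel()
def ray(n,u,v):
    K,R,t=cam(n); d=R.T@np.linalg.solve(K,[u,v,1.]); return -R.T@t,d
def onz(n,u,v,z):
    o,d=ray(n,u,v); return o+d*(z-o[2])/d[2]
def proj(n,p):
    K,R,t=cam(n); q=K@(R@np.asarray(p)+t); return q[:2]/q[2]
def snap(n,name):
    im=env.read_camera(n); cv2.imwrite(f"pics/{name}.png",im[:,:,::-1]); return im
E
python3 - <<'E'
from h import *
s=env.get_state(); print(s)
for n in("scene","side"):
    snap(n,n+"0"); o,d=ray(n,320,240); print(n,o,d,env.get_calibration(n))
print(env.get_calibration("wrist"))
E
```

```text
{'clock': 0.0, 'joint_pos': array([-1.39580576e-01,  3.14012709e-01,  4.49513770e-02,  1.30360083e+00,
        6.44562481e-06,  1.43120436e+00]), 'qvel': array([-0.00080077, -0.00100266, -0.00114649, -0.00039596,  0.0012408 ,
       -0.00075927]), 'tau': array([-2.90074182e-03, -4.80629075e+01,  2.98531097e+01,  1.95313990e-02,
       -3.83516899e-04, -4.27451073e-05]), 'tcp_pos': array([5.74426162e-01, 8.42882269e-05, 2.03790636e-01]), 'orientation': array([-7.46979730e-04,  7.07102448e-01,  7.07110498e-01, -5.58901011e-04]), 'wrist_force': array([-0.20986352, -0.46181518,  0.04966286]), 'ft_torque': array([0.02256102, 0.00546207, 0.03823888]), 'grip_force': 0.0, 'finger_gap': 0.085473449056784}
scene [ 0.78078225 -0.10216789  0.94583987] [-0.26597517  0.04777255 -0.96289041] {'vertical_fov': 45.466710572518366, 'cx': 326.924549850931, 'cy': 236.52491291393684, 'rvec': array([ 2.29665432,  1.79382398, -0.25894275]), 'tvec': array([-0.08366678, -0.4913893 ,  1.12525939])}
side [ 0.4344409  -0.70045359  0.66790641] [ 0.09956696  0.78048214 -0.61722616] {'vertical_fov': 49.56255120382487, 'cx': 321.3003046008551, 'cy': 242.7426260856746, 'rvec': array([ 2.23477395, -0.17862342,  0.05425629]), 'tvec': array([-0.51750697,  0.14205161,  0.91513987])}
{'vertical_fov': 65.70646984690485, 'cx': 319.2364093023761, 'cy': 251.2691319772657, 'tool_from_camera': array([[ 2.76419800e-04, -9.62024180e-01, -2.72964102e-01,
         6.97152390e-02],
       [ 9.99998897e-01,  6.64184386e-04, -1.32816711e-03,
         1.27497056e-04],
       [ 1.45902737e-03, -2.72963434e-01,  9.62023303e-01,
        -1.68689543e-01],
       [ 0.00000000e+00,  0.00000000e+00,  0.00000000e+00,
         1.00000000e+00]])}
```

View pics/scene0.png

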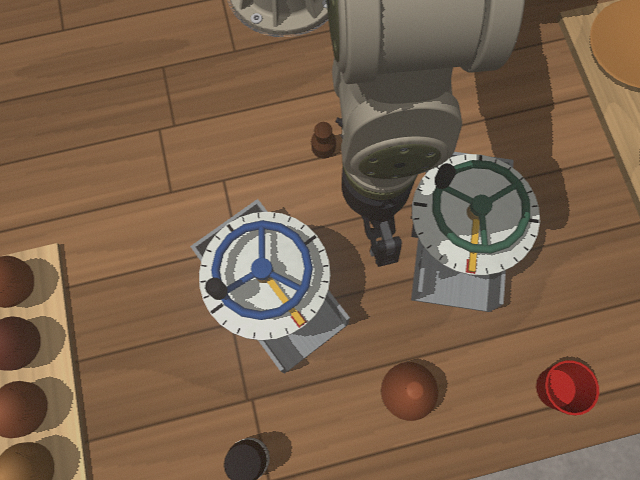

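View pics/side0.png

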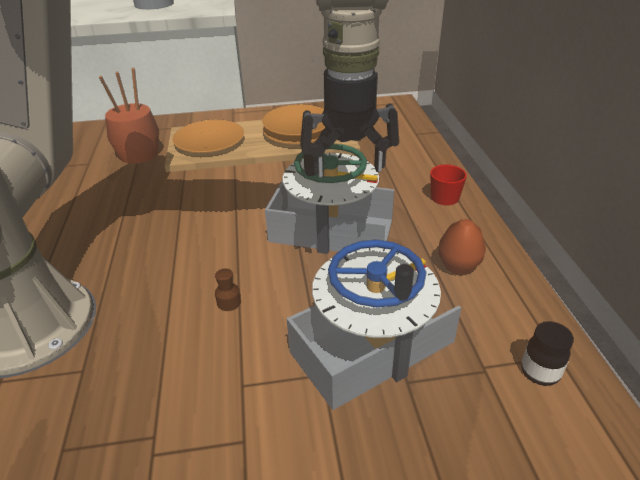

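The scene view shows the blue wheel's hub at about (262,268), its handle at (216,288) and the pointer tip at (300,322). The green wheel is at about (480,205). In the side view the blue hub is at (377,273) and its handle at (404,281).

```bash
cat >> h.py <<'E'
def fitc(P):
    A=np.c_[2*P[:,:2],np.ones(len(P))]; s=np.linalg.lstsq(A,(P[:,:2]**2).sum(1),rcond=None)[0]
    return s[:2],np.sqrt(s[2]+s[0]**2+s[1]**2)
def blob(m,near):
    n,l,st,c=cv2.connectedComponentsWithStats(m.astype(np.uint8)); 
    k=min((i for i in range(1,n) if st[i,4]>15),key=lambda i:np.hypot(*(c[i]-near))); return l==k,st[k],c[k]
E
python3 - <<'E'
from h import *
C={}
for n,near,z in(("scene",(262,268),.172),("side",(377,273),.166)):
    im=cv2.imread(f"pics/{n}0.png"); b,g,r=[im[:,:,i].astype(int) for i in range(3)]
    m=(b>r*1.5)&(b>g*1.25)&(b>60)
    m,st,c=blob(m,near); cs=max(cv2.findContours(m.astype(np.uint8),cv2.RETR_EXTERNAL,cv2.CHAIN_APPROX_NONE)[0],key=len)[:,0]
    h=cv2.convexHull(cs)[:,0]; P=np.array([onz(n,u,v,.166) for u,v in h])
    c,R=fitc(P)
    for _ in range(3):
        e=abs(np.hypot(*(P[:,:2]-c).T)-R); P=P[e<max(.003,0)] if (e<.003).sum()>8 else P; c,R=fitc(P)
    print(n,st,"axis",c,R,len(P))
    d=(im.max(2)<60); 
    hb,st,hc=blob(d,(216,288) if n=="scene" else (404,281)); print("handle",st,hc)
    C[n]=hc
print("scene handle on .198/.223",onz("scene",*C["scene"],.198),onz("scene",*C["scene"],.223))
A=[ray(n,*C[n]) for n in C]; M=np.c_[A[0][1],-A[1][1]]; s=np.linalg.lstsq(M,A[1][0]-A[0][0],rcond=None)[0]
print("tri",A[0][0]+s[0]*A[0][1],A[1][0]+s[1]*A[1][1])
im=cv2.imread("pics/scene0.png").astype(int); b,g,r=im[...,0],im[...,1],im[...,2]
for nm,m in(("red",(r>150)&(g<70)&(b<70)),("yel",(r>180)&(g>120)&(b<90))):
    m,st,c=blob(m,(299,320)); print(nm,st,c,onz("scene",*c,.137))
E
```

```text
scene [ 212  221  100   99 2642] axis [ 0.5856656  -0.15252275] 0.06955947315748363 43
handle [206 278  22  22 161] [217.72670807 289.8757764 ]
side [ 328  240   98   67 2249] axis [ 0.58524611 -0.15133107] 0.07101054311185193 33
handle [394 267  18  31 181] [400.05524862 281.62430939]
scene handle on .198/.223 [ 0.60791302 -0.212801    0.198     ] [ 0.61369197 -0.20910257  0.223     ]
tri [ 0.60720734 -0.21325262  0.19494722] [ 0.6023387  -0.21084166  0.19571597]
red [546 361  53  54 891] [565.80808081 386.53198653] [0.84024131 0.21361582 0.137     ]
yel [291 312  13  13  85] [297.25882353 317.37647059] [ 0.65976828 -0.12021979  0.137     ]
```

Emit:
servo_tool --increments '[{"grip":0,"z":-30},{"grip":0,"z":-30,"x":-15},{"grip":0,"x":-35,"y":8},{"grip":0,"x":-35,"y":8},{"grip":0,"x":-35,"y":8}]' --grip_force 30

```text
invalid input at $.increments[0]: expected keys grip, x, y, z, roll
```

Emit:
servo_tool --increments '[{"grip":0,"x":-35,"y":8},{"grip":0,"x":-35},{"grip":0,"x":-22},{"grip":0},{"grip":0}]'

```text
invalid input at $.increments[0]: expected keys grip, x, y, z, roll
```

```bash
python3 - <<'E'
from h import *
s=env.get_state(); print(s["clock"],s["tcp_pos"],s["orientation"],s["wrist_force"])
snap("wrist","w1")
E
```

```text
0.1 [5.74524637e-01 8.38884701e-05 2.03920172e-01] [-6.41739976e-04  7.07099127e-01  7.07113989e-01 -4.68188963e-04] [-0.44683215  0.46316817 -0.73837574]
```

View pics/w1.png

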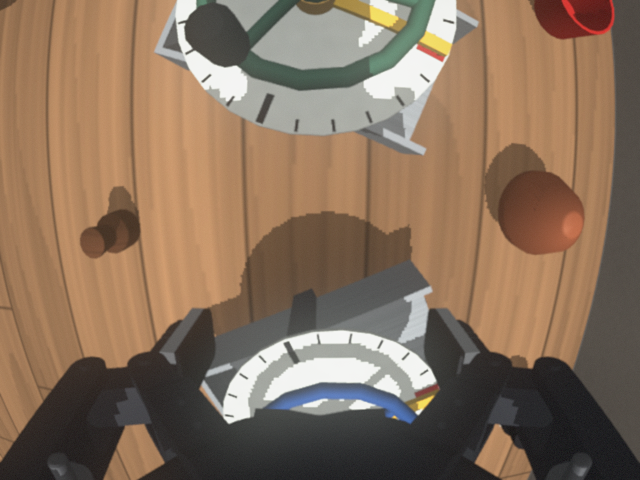

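Both move calls were refused because every row needs all five keys. From the start pose, the wrist view shows the green wheel at the top and the blue dial between the fingers at about (330,400). I'll resend the moves with full rows.

Emit:
servo_tool --increments '[{"grip":0,"x":0,"y":0,"z":-30,"roll":0},{"grip":0,"x":-15,"y":0,"z":-30,"roll":0},{"grip":0,"x":-35,"y":8,"z":0,"roll":0},{"grip":0,"x":-35,"y":8,"z":0,"roll":0},{"grip":0,"x":-35,"y":8,"z":0,"roll":0}]' --grip_force 30

```text
clock: 0.57
tcp_pos: [0.5995, -0.1209, 0.2655]
orientation: [0.001, 0.707, 0.708, 0.0]
wrist_force: [-0.4, 0.7, -0.2]
finger_gap: 0.0852
grip_force: 0.0
```

Emit:
servo_tool --increments '[{"grip":0,"x":-35,"y":8,"z":0,"roll":0},{"grip":0,"x":-35,"y":0,"z":0,"roll":0},{"grip":0,"x":-22,"y":0,"z":0,"roll":0},{"grip":0,"x":0,"y":0,"z":0,"roll":0},{"grip":0,"x":0,"y":0,"z":0,"roll":0}]'

```text
clock: 0.98
tcp_pos: [0.6066, -0.2133, 0.2637]
orientation: [-0.001, 0.708, 0.706, -0.0]
wrist_force: [-0.9, 0.3, 0.1]
finger_gap: 0.0851
grip_force: 0.0
```

```bash
python3 - <<'E'
from h import *
s=env.get_state(); print(s["clock"],s["tcp_pos"],s["orientation"],s["wrist_force"])
snap("wrist","w2")
E
```

```text
0.9833 [ 0.60661494 -0.2132922   0.26372833] [-7.88168352e-04  7.08035860e-01  7.06176035e-01 -8.47050840e-05] [-0.91877116  0.33635096  0.08658152]
```

View pics/w2.png

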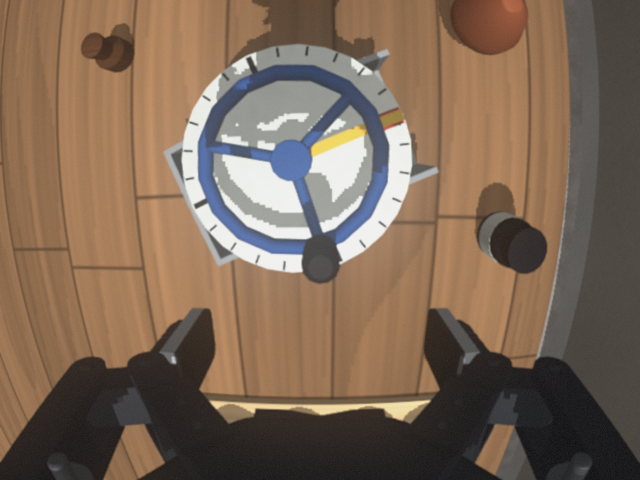

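The wrist view shows the handle top at about (320,265), centred between the fingers. I'll check that against the calibration.

```bash
cat >> h.py <<'E'
def wray(u,v,s):
    from scipy.spatial.transform import Rotation as Ro
    c=env.get_calibration("wrist"); f=240/np.tan(np.radians(c["vertical_fov"])/2)
    a=np.array([u-c["cx"],v-c["cy"]]); r=np.hypot(*a); th=r/f
    d=np.r_[a/r*np.sin(th),np.cos(th)]; T=c["tool_from_camera"]; q=s["orientation"]; R=Ro.from_quat(np.r_[q[1:],q[0]])
    return R.apply(T[:3,3])+s["tcp_pos"],R.apply(T[:3,:3]@d)
E
python3 - <<'E'
from h import *
s=env.get_state()
for u,v,z in((320,266,.223),(292,160,.17)):
    o,d=wray(u,v,s); print(o+d*(z-o[2])/d[2])
E
```

```text
[ 0.60696115 -0.21094628  0.223     ]
[ 0.58731185 -0.15027612  0.17      ]
```

Emit:
servo_tool --increments '[{"grip":0,"x":1.5,"y":0,"z":30,"roll":0},{"grip":0,"x":0,"y":0,"z":30,"roll":0},{"grip":0,"x":0,"y":0,"z":22,"roll":0},{"grip":0,"x":0,"y":0,"z":0,"roll":0},{"grip":1,"x":0,"y":0,"z":0,"roll":0}]' --grip_force 30

```text
clock: 1.45
tcp_pos: [0.6062, -0.2085, 0.1821]
orientation: [-0.001, 0.706, 0.708, -0.0]
wrist_force: [0.1, -0.0, 0.8]
finger_gap: 0.0756
grip_force: 0.0
```

Emit:
servo_tool --increments '[{"grip":1,"x":0,"y":0,"z":0,"roll":0},{"grip":1,"x":0,"y":0,"z":0,"roll":0},{"grip":1,"x":0,"y":0,"z":0,"roll":0},{"grip":1,"x":0,"y":0,"z":0,"roll":0},{"grip":1,"x":0,"y":0,"z":0,"roll":0}]'

```text
clock: 1.87
tcp_pos: [0.6078, -0.2107, 0.1844]
orientation: [0.001, 0.707, 0.707, 0.001]
wrist_force: [-0.9, 0.8, 4.3]
finger_gap: 0.022
grip_force: 29.2
```

```bash
python3 - <<'E'
from h import *
a=np.radians(np.arange(-70,201,6)); p=65*np.c_[np.sin(a),np.cos(a)]  # tool x=world y, tool y=world x
for i,d in enumerate(np.diff(p,axis=0)): print(-70+6*(i+1),d.round(1),(np.array([-151.5,586.2])+p[i+1]).round(1))
E
```

```text
-64 [2.7 6.3] [-209.9  614.7]
-58 [3.3 6. ] [-206.6  620.6]
-52 [3.9 5.6] [-202.7  626.2]
-46 [4.5 5.1] [-198.3  631.4]
-40 [5.  4.6] [-193.3  636. ]
-34 [5.4 4.1] [-187.8  640.1]
-28 [5.8 3.5] [-182.   643.6]
-22 [6.2 2.9] [-175.8  646.5]
-16 [6.4 2.2] [-169.4  648.7]
-10 [6.6 1.5] [-162.8  650.2]
-4 [6.8 0.8] [-156.  651.]
2 [6.8 0.1] [-149.2  651.2]
8 [ 6.8 -0.6] [-142.5  650.6]
14 [ 6.7 -1.3] [-135.8  649.3]
20 [ 6.5 -2. ] [-129.3  647.3]
26 [ 6.3 -2.7] [-123.   644.6]
32 [ 6.  -3.3] [-117.1  641.3]
38 [ 5.6 -3.9] [-111.5  637.4]
44 [ 5.1 -4.5] [-106.3  633. ]
50 [ 4.6 -5. ] [-101.7  628. ]
56 [ 4.1 -5.4] [-97.6 622.5]
62 [ 3.5 -5.8] [-94.1 616.7]
68 [ 2.9 -6.2] [-91.2 610.5]
74 [ 2.2 -6.4] [-89.  604.1]
80 [ 1.5 -6.6] [-87.5 597.5]
86 [ 0.8 -6.8] [-86.7 590.7]
92 [ 0.1 -6.8] [-86.5 583.9]
98 [-0.6 -6.8] [-87.1 577.2]
104 [-1.3 -6.7] [-88.4 570.5]
110 [-2.  -6.5] [-90.4 564. ]
116 [-2.7 -6.3] [-93.1 557.7]
122 [-3.3 -6. ] [-96.4 551.8]
128 [-3.9 -5.6] [-100.3  546.2]
134 [-4.5 -5.1] [-104.7  541. ]
140 [-5.  -4.6] [-109.7  536.4]
146 [-5.4 -4.1] [-115.2  532.3]
152 [-5.8 -3.5] [-121.   528.8]
158 [-6.2 -2.9] [-127.2  525.9]
164 [-6.4 -2.2] [-133.6  523.7]
170 [-6.6 -1.5] [-140.2  522.2]
176 [-6.8 -0.8] [-147.   521.4]
182 [-6.8 -0.1] [-153.8  521.2]
188 [-6.8  0.6] [-160.5  521.8]
194 [-6.7  1.3] [-167.2  523.1]
200 [-6.5  2. ] [-173.7  525.1]
```

Emit:
servo_tool --increments '[{"grip":1,"x":2.7,"y":6.3,"z":0,"roll":0},{"grip":1,"x":3.3,"y":6.0,"z":0,"roll":0},{"grip":1,"x":3.9,"y":5.6,"z":0,"roll":0},{"grip":1,"x":4.5,"y":5.1,"z":0,"roll":0},{"grip":1,"x":5.0,"y":4.6,"z":0,"roll":0}]'

```text
clock: 2.28
tcp_pos: [0.6362, -0.1915, 0.1843]
orientation: [0.002, 0.707, 0.707, 0.0]
wrist_force: [-0.7, -0.3, 7.1]
finger_gap: 0.0224
grip_force: 29.7
```

```bash
python3 - <<'E'
from h import *
s=env.get_state(); print(s["clock"],s["tcp_pos"],s["wrist_force"],s["grip_force"])
im=snap("scene","s2"); snap("side","d2")
cv2.imwrite("pics/s2c.png",cv2.resize(np.hstack([cv2.imread("pics/s2.png")[170:390,150:400],cv2.imread("pics/d2.png")[200:420,260:480]]),None,fx=1.6,fy=1.6))
E
```

```text
2.2833 [ 0.63615457 -0.19149392  0.1843208 ] [-0.72540326 -0.28907783  7.06410478] 29.691580825019628
```

View pics/s2c.png

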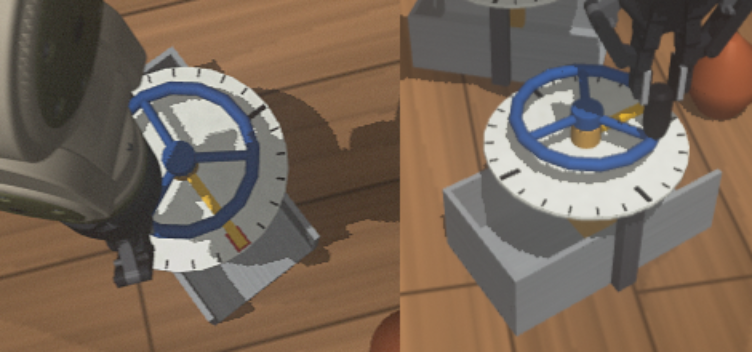

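The left half (scene) shows the wheel turned with the handle, and the yellow pointer still on the red tick at about (235,238) in the crop. The right half (side) shows the handle held between the pads at (655,110). The wheel is still in its slack, so I'll carry on.

```bash
cat >> h.py <<'E'
AX=np.array([.5858,-.1518])
def pointer():
    s=env.get_state(); out=[]
    for n in("scene","side"):
        im=env.read_camera(n).astype(int); r,g,b=im[...,0],im[...,1],im[...,2]
        v,u=np.nonzero((r>130)&(g>.55*r)&(g<.85*r)&(b<.4*r))
        P=np.array([onz(n,x,y,.138)[:2] for x,y in zip(u,v)]).reshape(-1,2)-AX; R=np.hypot(*P.T); P=P[(R>.035)&(R<.097)]
        if len(P)>5:
            m=(P/np.hypot(*P.T)[:,None]).mean(0); out.append((n,len(P),round(np.degrees(np.arctan2(m[1],m[0])),1),round(np.hypot(*m),3)))
    h=s["tcp_pos"][:2]-AX
    print(s["clock"],"hand",np.degrees(np.arctan2(h[1],h[0])).round(1),np.hypot(*h).round(4),"F",s["wrist_force"].round(1),s["grip_force"].round(1),out)
E
python3 -c "
from h import *
pointer()"
```

```text
Traceback (most recent call last):
  File "h.py", line 37, in pointer
    print(s["clock"],"hand",np.degrees(np.arctan2(h[1],h[0])).round(1),np.hypot(*h).round(4),"F",s["wrist_force"].round(1),s["grip_force"].round(1),out)
                                                                                                                           ^^^^^^^^^^^^^^^^^^^^^
AttributeError: 'float' object has no attribute 'round'
```

Emit:
servo_tool --increments '[{"grip":1,"x":5.4,"y":4.1,"z":0,"roll":0},{"grip":1,"x":5.8,"y":3.5,"z":0,"roll":0},{"grip":1,"x":6.2,"y":2.9,"z":0,"roll":0},{"grip":1,"x":6.4,"y":2.2,"z":0,"roll":0},{"grip":1,"x":6.6,"y":1.5,"z":0,"roll":0}]'

```text
clock: 2.9
tcp_pos: [0.6504, -0.1623, 0.1843]
orientation: [0.003, 0.707, 0.707, -0.0]
wrist_force: [-0.7, -4.1, 6.1]
finger_gap: 0.022
grip_force: 29.6
```

```bash
python3 -c "
from h import *
pointer()"
```

```text
Traceback (most recent call last):
  File "h.py", line 37, in pointer
    print(s["clock"],"hand",np.degrees(np.arctan2(h[1],h[0])).round(1),np.hypot(*h).round(4),"F",s["wrist_force"].round(1),s["grip_force"].round(1),out)
                                                                                                                           ^^^^^^^^^^^^^^^^^^^^^
AttributeError: 'float' object has no attribute 'round'
```

```bash
sed -i 's/s\["grip_force"\].round(1)/round(s["grip_force"],1)/' h.py; python3 -c "
from h import *
pointer()
g=env.read_camera
import h
class E: pass
e=E(); e.get_state=env.get_state
for k in (('scene0','side0'),('s2','d2')):
    h.env=type('X',(),dict(get_state=env.get_state,get_calibration=env.get_calibration,read_camera=staticmethod(lambda n:cv2.imread('pics/'+k[0 if n=='scene' else 1]+'.png')[:,:,::-1])))
    h.pointer()
"
```

```text
3.0 hand -8.0 0.0655 F [-0.2  0.   6.2] 29.6 [('scene', 52, np.float64(36.1), np.float64(0.999)), ('side', 23, np.float64(39.8), np.float64(0.999))]Traceback (most recent call last):
  File "<string>", line 10, in <module>
    h.pointer()
    ~~~~~~~~~^^
  File "h.py", line 33, in pointer
    P=np.array([onz(n,x,y,.138)[:2] for x,y in zip(u,v)]).reshape(-1,2)-AX; R=np.hypot(*P.T); P=P[(R>.035)&(R<.097)]
                ~~~^^^^^^^^^^^^
  File "h.py", line 10, in onz
    o,d=ray(n,u,v); return o+d*(z-o[2])/d[2]
        ~~~^^^^^^^
  File "h.py", line 8, in ray
    K,R,t=cam(n); d=R.T@np.linalg.solve(K,[u,v,1.]); return -R.T@t,d
          ~~~^^^
  File "h.py", line 4, in cam
    c=env.get_calibration(n); f=240/np.tan(np.radians(c["vertical_fov"])/2)
ValueError: time passes only in moves, steps and waits
```

The pointer has started to move, from about 23° to about 37°. I'll keep going.

Emit:
servo_tool --increments '[{"grip":1,"x":6.8,"y":0.8,"z":0,"roll":0},{"grip":1,"x":6.8,"y":0.1,"z":0,"roll":0},{"grip":1,"x":6.8,"y":-0.6,"z":0,"roll":0},{"grip":1,"x":6.7,"y":-1.3,"z":0,"roll":0},{"grip":1,"x":6.5,"y":-2.0,"z":0,"roll":0}]'

```text
clock: 3.52
tcp_pos: [0.6484, -0.1285, 0.1844]
orientation: [0.003, 0.707, 0.707, 0.001]
wrist_force: [2.8, -4.5, 5.2]
finger_gap: 0.0221
grip_force: 29.5
```

Emit:
servo_tool --increments '[{"grip":1,"x":6.3,"y":-2.7,"z":0,"roll":0},{"grip":1,"x":6.0,"y":-3.3,"z":0,"roll":0},{"grip":1,"x":5.6,"y":-3.9,"z":0,"roll":0},{"grip":1,"x":5.1,"y":-4.5,"z":0,"roll":0},{"grip":1,"x":4.6,"y":-5.0,"z":0,"roll":0}]'

```text
clock: 3.93
tcp_pos: [0.6292, -0.0999, 0.1844]
orientation: [0.003, 0.707, 0.707, 0.002]
wrist_force: [4.2, -1.0, 4.8]
finger_gap: 0.0222
grip_force: 29.6
```

```bash
sed -i 's/^def pointer():/def pointer(files=None):/; s/im=env.read_camera(n).astype(int)/im=(cv2.imread(f"pics\/{files[n]}.png")[:,:,::-1] if files else env.read_camera(n)).astype(int)/' h.py; python3 -c "
from h import *
pointer(dict(scene='scene0',side='side0'));pointer(dict(scene='s2',side='d2'));pointer()"
```

```text
3.9333 hand 50.1 0.0676 F [ 4.2 -1.   4.8] 29.6 [('scene', 160, np.float64(23.3), np.float64(0.999)), ('side', 30, np.float64(28.6), np.float64(0.996))]Traceback (most recent call last):
  File "<string>", line 3, in <module>
    pointer(dict(scene='scene0',side='side0'));pointer(dict(scene='s2',side='d2'));pointer()
                                               ~~~~~~~^^^^^^^^^^^^^^^^^^^^^^^^^^^^
  File "h.py", line 33, in pointer
    P=np.array([onz(n,x,y,.138)[:2] for x,y in zip(u,v)]).reshape(-1,2)-AX; R=np.hypot(*P.T); P=P[(R>.035)&(R<.097)]
                ~~~^^^^^^^^^^^^
  File "h.py", line 10, in onz
    o,d=ray(n,u,v); return o+d*(z-o[2])/d[2]
        ~~~^^^^^^^
  File "h.py", line 8, in ray
    K,R,t=cam(n); d=R.T@np.linalg.solve(K,[u,v,1.]); return -R.T@t,d
          ~~~^^^
  File "h.py", line 4, in cam
    c=env.get_calibration(n); f=240/np.tan(np.radians(c["vertical_fov"])/2)
ValueError: time passes only in moves, steps and waits
```

Emit:
servo_tool --increments '[{"grip":1,"x":4.1,"y":-5.4,"z":0,"roll":0},{"grip":1,"x":3.5,"y":-5.8,"z":0,"roll":0},{"grip":1,"x":2.9,"y":-6.2,"z":0,"roll":0},{"grip":1,"x":2.2,"y":-6.4,"z":0,"roll":0},{"grip":1,"x":1.5,"y":-6.6,"z":0,"roll":0}]'

```text
clock: 4.35
tcp_pos: [0.5987, -0.0852, 0.1844]
orientation: [0.002, 0.707, 0.707, 0.002]
wrist_force: [4.2, -0.7, 4.9]
finger_gap: 0.0219
grip_force: 29.6
```

Emit:
servo_tool --increments '[{"grip":1,"x":0.8,"y":-6.8,"z":0,"roll":0},{"grip":1,"x":0.1,"y":-6.8,"z":0,"roll":0},{"grip":1,"x":-0.6,"y":-6.8,"z":0,"roll":0},{"grip":1,"x":-1.3,"y":-6.7,"z":0,"roll":0},{"grip":1,"x":-2.0,"y":-6.5,"z":0,"roll":0}]'

```text
clock: 4.77
tcp_pos: [0.5649, -0.0879, 0.1843]
orientation: [0.002, 0.707, 0.707, 0.002]
wrist_force: [3.2, -0.1, 5.4]
finger_gap: 0.0221
grip_force: 29.6
```

```bash
sed -i 's/^def cam(n):/import functools\n@functools.cache\ndef cam(n):/' h.py; python3 -c "
from h import *
pointer(dict(scene='scene0',side='side0'));pointer(dict(scene='s2',side='d2'));pointer()"
```

```text
4.7667 hand 108.1 0.0672 F [ 3.2 -0.1  5.4] 29.6 [('scene', 160, np.float64(23.3), np.float64(0.999)), ('side', 30, np.float64(28.6), np.float64(0.996))]
4.7667 hand 108.1 0.0672 F [ 3.2 -0.1  5.4] 29.6 [('scene', 29, np.float64(21.3), np.float64(0.999)), ('side', 45, np.float64(25.1), np.float64(0.998))]
4.7667 hand 108.1 0.0672 F [ 3.2 -0.1  5.4] 29.6 [('scene', 105, np.float64(156.1), np.float64(0.999)), ('side', 172, np.float64(152.9), np.float64(0.997))]
```

Emit:
servo_tool --increments '[{"grip":1,"x":-2.7,"y":-6.3,"z":0,"roll":0},{"grip":1,"x":-3.3,"y":-6.0,"z":0,"roll":0},{"grip":1,"x":-3.9,"y":-5.6,"z":0,"roll":0},{"grip":1,"x":-4.5,"y":-5.1,"z":0,"roll":0},{"grip":1,"x":-5.0,"y":-4.6,"z":0,"roll":0}]'

```text
clock: 5.28
tcp_pos: [0.537, -0.1071, 0.1843]
orientation: [0.002, 0.707, 0.707, 0.002]
wrist_force: [3.5, 4.2, 7.3]
finger_gap: 0.022
grip_force: 29.8
```

Emit:
servo_tool --increments '[{"grip":1,"x":-5.4,"y":-4.1,"z":0,"roll":0},{"grip":1,"x":-5.8,"y":-3.5,"z":0,"roll":0},{"grip":1,"x":0,"y":0,"z":0,"roll":0},{"grip":1,"x":0,"y":0,"z":0,"roll":0},{"grip":1,"x":0,"y":0,"z":0,"roll":0}]'

```text
clock: 5.7
tcp_pos: [0.5289, -0.1194, 0.1843]
orientation: [0.002, 0.707, 0.707, 0.001]
wrist_force: [0.8, -0.6, 7.5]
finger_gap: 0.022
grip_force: 29.9
```

```bash
python3 -c "
from h import *
pointer()
snap('scene','s3'); snap('side','d3')
cv2.imwrite('pics/s3c.png',cv2.resize(np.hstack([cv2.imread('pics/s3.png')[170:390,150:400],cv2.imread('pics/d3.png')[200:420,260:480]]),None,fx=1.6,fy=1.6))"
```

```text
5.7 hand 150.4 0.0655 F [ 0.8 -0.6  7.5] 29.9 [('scene', 123, np.float64(-161.0), np.float64(0.999)), ('side', 126, np.float64(-164.5), np.float64(0.998))]
```

View pics/s3c.png

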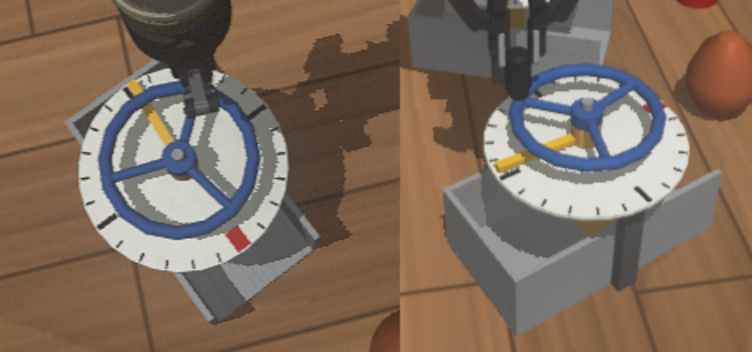

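The left half shows the pointer tip at (134,88), nearly opposite the red tick at (237,240). In the side view it is just short of the large black tick at (510,174). It needs about 6° more before I release.

Emit:
servo_tool --increments '[{"grip":1,"x":-6.2,"y":-2.9,"z":0,"roll":0},{"grip":1,"x":0,"y":0,"z":0,"roll":0},{"grip":1,"x":0,"y":0,"z":0,"roll":0},{"grip":1,"x":0,"y":0,"z":0,"roll":0},{"grip":1,"x":0,"y":0,"z":0,"roll":0}]'

```text
clock: 6.32
tcp_pos: [0.5262, -0.1253, 0.1843]
orientation: [0.002, 0.707, 0.707, 0.001]
wrist_force: [1.2, 0.6, 6.9]
finger_gap: 0.0223
grip_force: 29.9
```

Emit:
servo_tool --increments '[{"grip":0,"x":0,"y":0,"z":0,"roll":0},{"grip":0,"x":0,"y":0,"z":0,"roll":0},{"grip":0,"x":0,"y":0,"z":0,"roll":0},{"grip":0,"x":0,"y":0,"z":0,"roll":0},{"grip":0,"x":0,"y":0,"z":0,"roll":0}]'

```text
clock: 6.73
tcp_pos: [0.524, -0.1249, 0.1822]
orientation: [-0.001, 0.707, 0.707, -0.0]
wrist_force: [-0.1, 0.9, 0.0]
finger_gap: 0.0808
grip_force: 0.0
```

```bash
python3 -c "
from h import *
pointer(); print(env.get_state()['finger_gap'])"
```

```text
6.7333 hand 156.5 0.0674 F [-0.1  0.9  0. ] 0.0 [('scene', 125, np.float64(-155.5), np.float64(0.999)), ('side', 127, np.float64(-158.5), np.float64(0.999))]
0.08527674829090255
```

Emit:
servo_tool --increments '[{"grip":0,"x":0,"y":0,"z":-25,"roll":0},{"grip":0,"x":0,"y":0,"z":-35,"roll":0},{"grip":0,"x":0,"y":0,"z":-35,"roll":0},{"grip":0,"x":0,"y":0,"z":-5,"roll":0},{"grip":0,"x":0,"y":0,"z":0,"roll":0}]'

```text
clock: 7.25
tcp_pos: [0.5258, -0.1257, 0.2856]
orientation: [0.003, 0.707, 0.707, 0.001]
wrist_force: [0.1, 0.0, -0.3]
finger_gap: 0.0856
grip_force: 0.0
```

Emit:
servo_tool --increments '[{"grip":0,"x":0,"y":0,"z":0,"roll":0},{"grip":0,"x":0,"y":0,"z":0,"roll":0},{"grip":0,"x":0,"y":0,"z":0,"roll":0},{"grip":0,"x":0,"y":0,"z":0,"roll":0},{"grip":0,"x":0,"y":0,"z":0,"roll":0}]'

```text
clock: 7.67
tcp_pos: [0.5238, -0.1249, 0.2816]
orientation: [-0.001, 0.707, 0.707, -0.0]
wrist_force: [-0.7, -0.1, 0.3]
finger_gap: 0.0859
grip_force: 0.0
```

```bash
python3 -c "
from h import *
pointer()
snap('scene','s4'); snap('side','d4')
cv2.imwrite('pics/s4c.png',cv2.resize(np.hstack([cv2.imread('pics/s4.png')[170:390,150:400],cv2.imread('pics/d4.png')[200:420,260:480]]),None,fx=1.6,fy=1.6))"
```

```text
7.6667 hand 156.6 0.0675 F [-0.7 -0.1  0.3] 0.0 [('scene', 125, np.float64(-155.5), np.float64(0.999)), ('side', 127, np.float64(-158.5), np.float64(0.999))]
```

View pics/s4c.png

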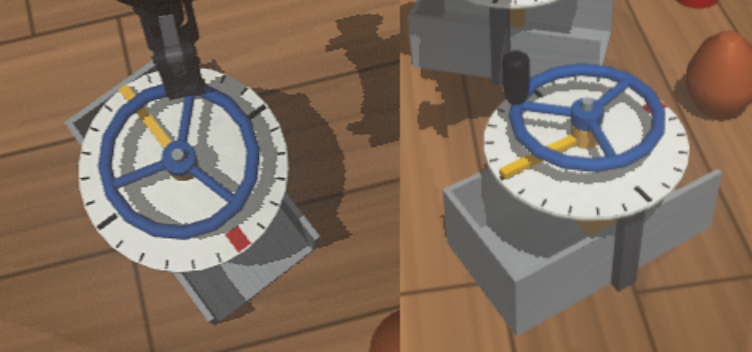

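The pointer tip, at (505,173) in the right half, now covers the large black tick opposite the red one. The handle stands free and the gripper is clear above it.

```bash
python3 -c "
from workcell import env
print(env.hand_in())"
```

```text
the job is handed in; nothing more can be done
None
```

The job is handed in: the blue screw stands about half a turn open (measured at roughly 180°, pointer on the black tick opposite the red one), the handle is released with the gripper clear above it, and I never went near the green wheel.

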